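Snap the riser-pipe clip of a coolant manifold shut with long-nose pliers

TASK

Take the long-nose pliers from their wooden rest by both grips, bring the open jaws level astride the two lugs of the orange snap clip that goes round the copper riser pipe of the coolant manifold, and squeeze gently just until the clip clicks and stays shut; the plastic lugs crack when they are crushed, so ease off at the click, and keep the gripper itself off the manifold and the clip. Then open the jaws, back out, and lay the pliers down flat on their rest as they were, leaving the other things on the bench where they are.

Things in the scene. Friction and masses are not known exactly. Their poses are not given: they have to be found in the camera images.
- clip_lugs (a point): bite point of the orange clip, 65 mm up, midway between its two lugs as they meet when shut. x points to the copper pipe (the way the jaws go in), y to the fixed lug. Lugs: 16 mm long (8 mm either way along x), 14 mm tall (6 mm below to 8 mm above this point), 5.6 mm over both when shut. The band round the pipe begins 7 mm past it: jaw tips should stop 4 to 6 mm past. Latch parts lie 9 mm above and up.
- strap: moving half of the clip (strap), on the -y side: band, moving lug (orange plate 16 x 2.6 x 14 mm) and the barbed tongue above it; origin on the hinge pin, 68 mm above the bench. At the start the lug stands 5 mm from shut, so both lugs measure 11 mm over their outer sides at the bite point and 12 mm at their free ends. About 8 N from the jaws makes the clip click; more than 18 N on a lug cracks it.
- clip_seat: fixed half of the clip, on the +y side, screwed to a steel bracket plate: band, fixed lug (16 x 2.6 x 14 mm) and, above the jaws' level, an arm that carries the catch. Origin on the pipe's axis 68 mm above the bench, 20 mm past the bite point in x; same axes. Beside the lug there is 12 mm free for a jaw.
- strap_hinge (a joint): hinge of the clip's moving half, rad, about an upright pin behind the pipe, 36 mm past the bite point in x; it opens to -y. 0.128 to 0.142 (half open) at the start, about 0.005 latched, about -0.01 with lug on lug, just past the click. A light spring (almost nothing at first, 3 N at the lug when shut) pushes it open until it is latched.
- catch (a joint): hinge of the small sprung catch finger above the lugs, rad: about 0 at rest, lifted by more than 0.1 while the strap's barb rides under its tooth, and back at about 0 when the tooth has dropped behind the barb (the click).
- manifold: coolant manifold fixed to the bench: dark subplate 72 x 120 mm, aluminium block with three brass plugs in front, 38 mm high, upright 20 mm copper riser pipe with brass nuts up to 129 mm, bracket plate and the whole orange clip. Origin on the bench under the pipe's axis; axes as the bite point's, the lugs being on the -x side of the pipe.
- pliers_pin (a point): pivot pin of the pliers at half their thickness, 26 mm above the bench. Axes of the fixed half: z up, y back along the grips, -y along the jaws. With the other half open by q, the centre line of jaws and grips is turned +q/2 about z from these. Jaws reach 60 mm ahead of the pin, 10 mm thick at the pin, 4 mm at the tips. Held with the pads' middle 30 mm behind the pin the pliers balance level.
- pliers_half (a joint): opening of the pliers, rad: 0.349 at the open stop, where a return spring holds them, 0 shut. Jaw faces stand apart by this times the distance from the pin (21 mm at the tips). At the balance place the grips are 60 mm wide when open, 53 mm less per rad, some 48 mm at the click. Grip needed: 12 N before they begin to close, 18 N near the click, plus what the lugs take.
- pliers: long-nose pliers, 173 mm long, 12 mm thick, 0.14 kg, black rubber grips and bright jaws; origin under the fixed half, 26 mm behind the pin; axes as point pliers_pin. Pulled farther back than the balance place the nose sags.
- rest_saddle (a point): point on the rubber top of the wooden pliers rest's front bar, 20 mm above the bench, over which the pivot pin lies; x points along the rest the way the jaws point.
- rest: wooden pliers rest fixed to the bench, origin on the bench 26 mm behind the saddle point, same axes: two rubber-topped cross bars 20 mm high, the front one 24 x 56 mm under the pivot (middle at x = 30 mm), the rear one 20 x 116 mm under the grip ends (x = -68 mm), joined by a spine 30 mm wide and 6 mm high. Between the bars fingers can reach down beside the grips.
- flanged_bush: bystander: bright steel flanged guide bush, 40 mm across, 35 mm high; origin under its centre
- ring_spacer: bystander: steel spacer ring, 46 mm across, 12 mm high; origin under its centre
- vee_block: bystander: grey steel vee block, 48 x 44 x 36 mm; origin under its centre
- screw: bystander: black cap screw lying down, 53 mm long, 19 mm high; origin under its centre
- pen: bystander: white and blue marker pen, 135 mm long, 16 mm high; origin under its middle
- small_insert: bystander: small steel block with two holes, 28 x 50 x 28 mm; origin under its centre
Things that resemble listed ones, but are neither listed nor needed, are in the scene too. What is shaped like the pliers but green is not meant.

How it is judged (in metres and radians):
On the way, in this order (a step that is already met when the one before it is completed fails the run):
1. the pliers are lifted off their rest (height (world z) of pliers_pin above 0.045 m), for 0.2 s.
2. both jaws of the pliers bear on the clip's two lugs (contact force between pliers and strap above 1 N and contact force between pliers and clip_seat above 1 N).
3. the clip has clicked shut (value of joint strap_hinge below 0.03 rad and value of joint catch below 0.06 rad), for 0.1 s.
At the end, for the whole second after the job is handed in: The clip is latched (strap below 0.03 rad with the catch back below 0.06 rad) and stays so by itself; the pliers lie still and flat (within 0.10 rad) on the rest, pivot pin within 25 mm of the saddle point and 21 to 32 mm above the bench, pointing along the rest as before (within 0.45 rad) (all of step 3 and horizontal distance between pliers_pin and rest_saddle below 0.025 m and height (world z) of pliers_pin between 0.021 and 0.032 m and angle between pliers's own z axis and vertical below 0.1 rad and angle between the y axis of pliers and the x axis of rest_saddle, either way round below 0.45 rad and linear speed of pliers below 0.02 m/s); the robot touches nothing.
It fails at once if a lug of the clip was pressed by the pliers with more than 18 N and cracked (contact force between pliers and clip_seat above 18 N or contact force between pliers and strap above 18 N).
It fails at once if the gripper or the arm itself touched the manifold or the clip (contact force between any of the fingers, the arm and manifold above 1 N).
It fails at once if a bystander was moved by more than 20 mm (distance of any of flanged_bush, ring_spacer, vee_block, screw, pen, small_insert from where it was at the start of the episode above 0.02 m).
It also fails if it takes over 54 s, if anything falls off the work surface, if the arm or the gripper's body presses on something with over 40 N, if the wrist force passes 120 N, or if a joint passes its speed limit or range.

ROBOT

A 6-joint arm with a two-finger parallel gripper is mounted at the origin on a cart in front of the work surface, level with it; the furniture and walls round the work are solid. World frame = base frame: x ahead of the robot, y to its left, z up, the work surface at z = 0. Lengths are in mm, angles in rad, forces in N, time in s.
With the tool pointing down it reaches from about 325 to 775 mm from the base axis. Payload 5.5 kg.
Tool frame: the origin (TCP) lies midway between the tips of the shut fingers; the grasp point (between the pads) lies bot.grip_point_offset behind it (bot.grip_point_offset is the distance from the TCP to the grasp point, in mm); z points along the fingers, y is the direction in which the jaws open and shut (so a half turn about z gives the same grasp; the last joint's range is limited). The gripper opens to 85 mm and grips with 20 to 120 N. Pads are 22 mm wide; open, the fingers measure 114 mm over their backs; the gripper's body (76 mm by 85 mm) begins 54 mm behind the grasp point. The pads swing forward as they close: fully open they stand 13 mm farther back than shut.
Start: joints at [1.222, 0.091, 1.231, -0, 1.82, -0.057], TCP at [172.61, 574.65, 231.275] pointing down, gripper open.
Joint ranges: [-2.87, 2.87], [-0.86, 2.18], [0.17, 2.46], [-1.51, 4.65], [0.06, 2.69], [-2.65, 2.65]. Speed limits (rad/s): [2.57, 2.57, 3.01, 3.14, 3.14, 3.14].

INTERFACE

Orientations are given as a rotation vector (axis times angle).
In Python, from station import bot gives the robot as it stands. The module is installed in compiled form; this text tells all that it offers.
- The arm moves only by the tool apply_moves, never from a script. Its argument "steps" is a list that holds one entry, the list of rows, each a list of 7 numbers: the shift along the tool's x, y, z in units of 2 cm (1.0 is 2 cm), then the turn, a rotation vector about the tool's x, y, z in units of 8 degrees (1.0 is 8 degrees), then the gripper's target within -1 to 1 (fully open at 1, half-way at 0, shut at -1). A call has 1 to 20 rows; each row shifts and turns the pose as measured when the row begins, along the tool's axes as they then stand; what a row does not reach is not made up. A row lasts 1/8 s, in which the tool goes at most 62.5 mm and 10.7 degrees, less where a joint would pass 70% of its speed; a pose out of reach is approached as far as the arm can. A call with a number of a shift or a turn outside -1 to 1 is refused whole. A call with a gripper value outside its range is refused whole. The fingers move at their own pace and stop on an object; "newtons" is the grip in N (left out, the last holds). Time passes only in rows, so rows that do not move let the fingers close. It gives the time, the measured TCP pose, the force and the opening at its end, in the units of the state.
- bot.state(): the state, without advancing time (a new reading comes with each control period).
- bot.camera(name): name is "scene" or "top"; returns a dict with "color" (400x640x3 uint8, blue, green, red), "range_z" (400x640 float32, mm along the optical axis (not along the pixel's ray), 0 where there is no reading), "K" (3x3 intrinsics, pixels), "rvec" (rotation vector, rad) and "tvec" (3), from world to camera coordinates, as OpenCV has them. Camera axes: x right, y down, z forward; pixel columns grow to the right and rows downward; lengths in mm; the calibration is good to about 2 mm. A picture is of the moment at which its call begins.
- bot.finish_job(): hands the job in, once; it reports no verdict.
Trained networks look in a picture, given as the dict that the camera call returned (one of the last four; its "shot" number tells which), for a name from the list of things; names that differ only in an ending like _2 or _b are one class to them, and where a whole thing is asked for, a point or a joint stands for the part that bears it (a point fixed in the world has none). Each returns a list of dicts, best first, with "conf" (0 to 1); they miss things now and then, are a little off and sometimes report something else, mostly with a low value. They report only what shows in the picture. A call takes as long as a camera call. They do not tell look-alikes from the thing itself.
- bot.spot_in(picture, name): "position" ([x, y, z] in mm, in world coordinates, good to about 4 mm: the middle of the surface that is visible of it).
- bot.cut_out(picture, name): "region" (400x640 bool, what is visible of it).
The state is a dict: "time_s": time; "q": joint angles; "qvel": joint speeds; "joint_torque": joint torques, N m; "ee_pos": TCP position; "tool_rot": TCP orientation; "contact_force": force on the tool from outside, world axes, zero at the start; "torque": the same for the moment, N m; "opening": opening from 0.0 (shut) to 1.0 (fully open).
Only numpy, scipy, OpenCV 4.12 (cv2) and the standard library are available. Lean on these libraries where they do the work, as an engineer would, in place of code of your own. Each camera call takes 0.05 s, during which the arm holds its last target. There are 200 camera calls.

## Working session

There is one attempt and no reset: what is moved stays moved. The work goes in short steps, Python scripts to look and compute and a tool call to move; the robot and the scene stay as the last step left them, time stands still between calls to the robot, and variables do not carry over. Pictures are saved under pics/ and viewed, about 8 in all and at most 12, crops included, and the job is handed in when it is done.

Besides the shell and the picture viewer there is one more tool, called after "Request:" as a command line: name --argument value ..., lists and objects as JSON in quotes. apply_moves: Moves the arm, as the interface text tells. Its arguments: {"type":"object","properties":{"steps":{"type":"array"},"newtons":{"type":"number"}},"required":["steps"]}

```bash
mkdir -p pics; cat > h.py <<'E'
import numpy as np, cv2
from station import bot
def world(p):
    R=cv2.Rodrigues(np.array(p["rvec"],float))[0];t=np.array(p["tvec"],float).ravel();K=np.array(p["K"])
    v,u=np.mgrid[0:400,0:640];z=p["range_z"].astype(float)
    c=np.stack([(u-K[0,2])/K[0,0]*z,(v-K[1,2])/K[1,1]*z,z],-1)
    return (c-t)@R
def proj(p,X):
    return cv2.projectPoints(np.array(X,float).reshape(-1,3),np.array(p["rvec"],float),np.array(p["tvec"],float),np.array(p["K"],float),None)[0].reshape(-1,2)
E
python3 - <<'E'
from h import *
s=bot.state();print(s,bot.grip_point_offset)
for n in("top","scene"):
    p=bot.camera(n);cv2.imwrite(f"pics/{n}0.png",p["color"])
    np.savez(f"{n}0.npz",W=world(p),**{k:p[k] for k in("color","rvec","tvec","K","range_z")})
    R=cv2.Rodrigues(np.array(p["rvec"]))[0];print(n,"cam at",-R.T@np.array(p["tvec"]).ravel(),"axis",R[2],"f",p["K"][0][0])
    for k in("pliers","strap","clip_seat","manifold","rest","flanged_bush","ring_spacer","vee_block","screw","pen","small_insert"):
        for d in bot.spot_in(p,k)[:3]: print(n,k,round(d["conf"],2),np.round(d["position"]),proj(p,d["position"]).round()[0])
E
```

```text
{'time_s': 0.0, 'q': array([ 1.22231236e+00,  9.18356916e-02,  1.23188692e+00,  1.88996378e-05,
        1.81982238e+00, -5.66758627e-02]), 'qvel': array([ 0.00063489, -0.0010925 , -0.00086834, -0.00379604, -0.00149122,
        0.00071155]), 'joint_torque': array([-1.07868382e-04, -4.58731914e+01, -4.18027532e+01, -1.81005466e-04,
        1.15951258e-02, -3.03598017e-05]), 'ee_pos': array([172.4925493 , 574.36561776, 230.16417023]), 'tool_rot': array([-4.56679387e-01, -3.10780609e+00,  2.99783556e-03]), 'contact_force': array([-0.41357926, -0.31492152, -0.41567248]), 'torque': array([-0.00528977, -0.03341398,  0.03884463]), 'opening': 0.9978713839409078} 18.700000000000003
top cam at [ 440.84825702 -142.49442726 1250.13607978] axis [ 0.08336975  0.01619457 -0.99638708] f 462.0736089461808
top pliers 0.92 [ 441. -276.   32.] [374. 244.]
top pliers 0.71 [452. -52.  11.] [290. 238.]
top strap 0.55 [ 444. -275.   33.] [374. 243.]
top clip_seat 0.48 [614. 112.  74.] [226. 173.]
top manifold 0.84 [622.  94.  36.] [236. 173.]
top manifold 0.48 [ 662. -408.   10.] [423. 163.]
top rest 0.81 [ 
[... 498 characters left out ...]
5115
scene pliers 0.7 [ 445. -277.   29.] [325. 249.]
scene pliers 0.52 [450. -61.  10.] [286. 217.]
scene pliers 0.24 [ 663. -412.   13.] [428. 253.]
scene strap 0.68 [615.  83.  33.] [309. 178.]
scene strap 0.38 [620.  84.  66.] [310. 168.]
scene manifold 0.68 [ 418. -277.   12.] [316. 258.]
scene manifold 0.57 [613.  87.  33.] [308. 178.]
scene rest 0.78 [ 410. -274.   18.] [313. 257.]
scene flanged_bush 0.73 [ 612. -364.   22.] [400. 247.]
scene ring_spacer 0.73 [ 664. -418.   15.] [430. 253.]
scene vee_block 0.6 [ 632. -239.   23.] [375. 222.]
scene pen 0.44 [398. 231.  14.] [231. 183.]
scene pen 0.2 [ 610. -367.   24.] [400. 247.]
scene small_insert 0.72 [ 488. -499.   24.] [400. 296.]
```

View pics/top0.png

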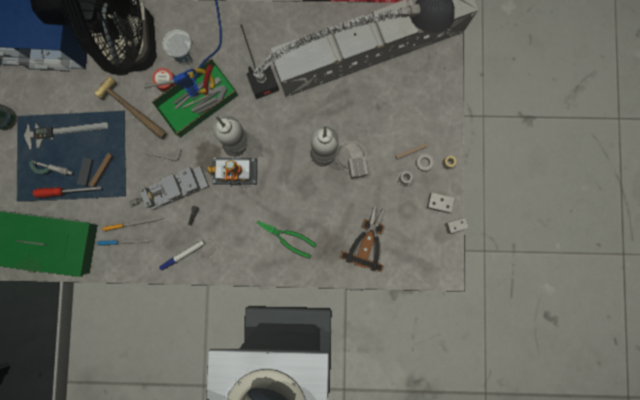

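View pics/scene0.png

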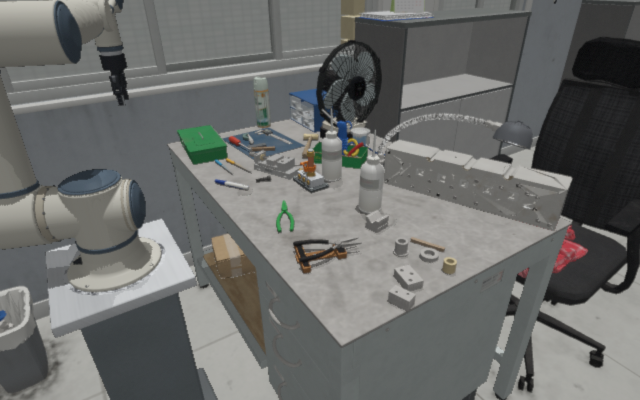

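The top view shows the black-gripped pliers on the wooden rest at about (368,240) and the green look-alike at (287,238), which I reject. The manifold with the orange clip is at (236,172). Next I'll take close crops of the pliers and the clip.

```bash
python3 - <<'E'
from h import *
t=np.load("top0.npz");s=np.load("scene0.npz")
c=lambda im,u,v,w,h:cv2.resize(im[v:v+h,u:u+w],(400,300),interpolation=cv2.INTER_CUBIC)
a=np.vstack([np.hstack([c(t["color"],325,200,80,60-0 if 0 else 60),c(t["color"],336,200,60,45)]),np.hstack([c(t["color"],205,150,60,45),c(s["color"],280,145,64,48)])])
a[:300,:400]=c(t["color"],325,200,106,80)
cv2.imwrite("pics/c0.png",a)
W=t["W"]
# height dumps
for n,W,(u0,u1,v0,v1) in(("rest",t["W"],(338,392,204,274)),("man",t["W"],(205,262,150,192))):
    X=W[v0:v1,u0:u1].reshape(-1,3);C=t["color"][v0:v1,u0:u1].reshape(-1,3)
    np.savez(n+".npz",X=X,C=C)
    for lo,hi in((8,14),(14,22),(22,30),(30,45),(45,60),(60,80),(80,140)):
        m=(X[:,2]>lo)&(X[:,2]<hi);
        if m.sum():print(n,lo,hi,m.sum(),X[m].mean(0).round(1),X[m].min(0).round(),X[m].max(0).round())
E
```

```text
rest 8 14 99 [ 435.6 -254.8   10.1] [ 370. -309.    8.] [ 547. -187.   14.]
rest 14 22 308 [ 426.9 -251.9   18.6] [ 370. -300.   14.] [ 518. -187.   22.]
rest 22 30 256 [ 444.2 -258.    26.8] [ 370. -298.   22.] [ 541. -192.   30.]
rest 30 45 284 [ 449.9 -260.2   32.7] [ 373. -298.   30.] [ 544. -202.   38.]
man 8 14 319 [629.1  97.   10.7] [588.  45.   8.] [689. 186.  14.]
man 14 22 88 [630.2 104.1  16.6] [585.  46.  14.] [687. 181.  22.]
man 22 30 57 [620.5 131.2  27.1] [583.  60.  23.] [686. 178.  30.]
man 30 45 465 [630.9 107.   37.7] [602.  59.  30.] [684. 170.  45.]
man 45 60 25 [621.2 102.9  51.6] [612.  80.  45.] [640. 129.  60.]
man 60 80 82 [618.5  90.4  71.2] [599.  77.  60.] [647. 113.  80.]
man 80 140 141 [621.9  94.3 113.5] [598.  80.  80.] [641. 113. 133.]
```

View pics/c0.png

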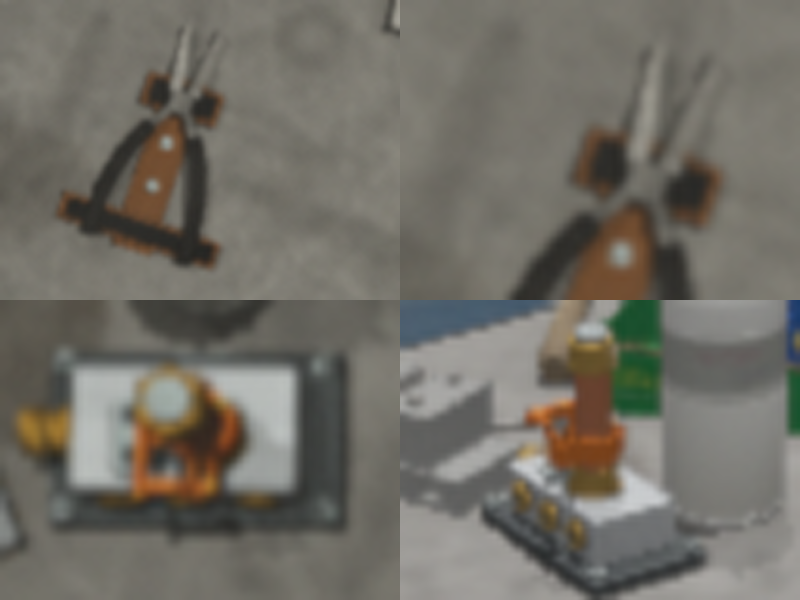

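The pliers with black grips lie on the brown rest, with their jaws pointing up the image and slightly right. The pin is at about (372,226). The clip's lugs are on the near (-x) side of the pipe, at about (232,177), and the manifold is nearly axis-aligned.

```bash
python3 - <<'E'
from h import *
t=np.load("top0.npz");p={k:t[k] for k in t.files}
def back(p,uv,z):
    R=cv2.Rodrigues(p["rvec"])[0];c=-R.T@p["tvec"].ravel();d=R.T@np.linalg.inv(p["K"])@np.array([*uv,1.]);return c+d*(z-c[2])/d[2]
print("pin",back(p,(372.2,226.5),32))
d=np.load("rest.npz");X=d["X"];C=d["C"].astype(int)
m=(X[:,2]>24)
P=X[m][:,:2];w=np.linalg.svd(P-P.mean(0),full_matrices=False)[2][0];w*=np.sign(w[0]);c=P.mean(0)
a=(P-c)@w;b=(P-c)@[-w[1],w[0]]
print("pliers PCA",c,np.degrees(np.arctan2(w[1],w[0])),a.min(),a.max(),"tip",c+w*a.max(),"back",c+w*a.min())
for lo in range(-90,110,15):
    k=(a>lo)&(a<=lo+15)
    if k.any():print(lo,k.sum(),"b",b[k].min().round(1),b[k].max().round(1),"mid",(b[k].min()+b[k].max())/2, "pts z",X[m][k,2].mean().round(1))
# brown rest pixels
br=(C[:,2]-C[:,0]>35)&(X[:,2]<26)
r=cv2.minAreaRect(X[br][:,:2].astype(np.float32));print("brown rect",r,br.sum())
d=np.load("man.npz");X=d["X"]
for lo,hi in((33,42),(108,140),(60,85)):
    m=(X[:,2]>lo)&(X[:,2]<hi)&(X[:,1]<150);print(lo,cv2.minAreaRect(X[m][:,:2].astype(np.float32)),X[m].mean(0))
E
```

```text
pin [ 486.75558201 -269.8805478    32.        ]
pliers PCA [ 448.69847608 -254.24350805] -28.96422769262132 -72.90154972562961 98.09339233006291 tip [ 534.52256515 -301.7465538 ] back [ 384.91529    -218.93995122]
-75 46 b 10.1 94.0 mid 52.01737187652529 pts z 587.0
-60 64 b -58.2 32.6 mid -12.81548855255765 pts z 29.6
-45 51 b -61.1 25.9 mid -17.63346390882343 pts z 30.9
-30 51 b -49.6 26.5 mid -11.543039597378142 pts z 30.8
-15 53 b -44.1 26.0 mid -9.07227506474085 pts z 30.7
0 55 b -39.2 22.4 mid -8.403336581400207 pts z 30.8
15 46 b -27.2 16.0 mid -5.583194954234795 pts z 30.2
30 38 b -9.0 12.9 mid 1.9588141100539227 pts z 32.2
45 40 b -16.6 18.4 mid 0.9070524874697377 pts z 31.0
60 32 b -3.9 23.9 mid 10.006234019595999 pts z 30.8
75 23 b -0.4 27.0 mid 13.273728616513377 pts z 30.9
90 8 b 1.6 28.6 mid 15.124225288557387 pts z 30.4
brown rect ((439.33123779296875, -257.4034118652344), (113.52569580078125, 121.43545532226562), 71.53155517578125) 328
33 ((642.9169921875, 104.89643859863281), (81.09329986572266, 90.59432220458984), 1.1795544624328613) [632.20844896 102.69456935  38.02921797]
108 ((627.3341064453125, 92.68958282470703), (26.827787399291992, 24.417924880981445), 3.801931381225586) [626.27387387  91.3171379  125.7438296 ]
60 ((622.5543823242188, 95.00056457519531), (48.551910400390625, 36.05183792114258), 0.3747393488883972) [616.06379658  94.15198769  74.23920112]
```

```bash
cat >> h.py <<'E'
from scipy.spatial.transform import Rotation as Ro
def down(a):  # tool down, tool y at angle a(deg)+90 => a = direction the jaws point
    a=np.radians(a);y=np.array([-np.sin(a),np.cos(a),0]);z=np.array([0,0,-1.]);return Ro.from_matrix(np.stack([np.cross(y,z),y,z],1))
def plan(pos,a,s=None):
    s=s or bot.state();R=Ro.from_rotvec(s["tool_rot"]);T=down(a)
    d=R.inv().apply(np.array(pos)-s["ee_pos"])/20;r=np.degrees((R.inv()*T).as_rotvec())/8
    print("t",round(s["time_s"],2),"pos",s["ee_pos"].round(1),"open",round(s["opening"],3),"F",s["contact_force"].round(1),"T",s["torque"].round(2));print(" shift units",d.round(2),"turn units",r.round(2))
E
python3 - <<'E'
from h import *
d=np.load("rest.npz");X=d["X"]
m=(X[:,2]>25)&(X[:,2]<40)
P=X[m][:,:2]
def stats(P,ang):
    w=np.array([np.cos(ang),np.sin(ang)]);c=P.mean(0);return (P-c)@w,(P-c)@[-w[1],w[0]],w,c
# centre line by least squares of mid-width per station
ang=np.radians(-17)
for _ in range(4):
    a,b,w,c=stats(P,ang);st=[]
    for lo in range(int(a.min()),int(a.max()),12):
        k=(a>lo)&(a<=lo+12)
        if k.sum()>8: st.append((lo+6,(b[k].min()+b[k].max())/2,b[k].max()-b[k].min()))
    st=np.array(st);f=np.polyfit(st[:,0],st[:,1],1);ang+=np.arctan(f[0])
print(np.degrees(ang),f,c,a.min(),a.max());print(st.round(1))
n=np.array([-w[1],w[0]]);print("pin est from tip-60:",c+w*(a.max()-60)+n*f[1],"from back+113",c+w*(a.min()+113)+n*f[1])
plan((420,150,230),-17)
E
```

```text
-17.995953920120655 [1.34608267e-06 8.19505690e-01] [ 450.08355034 -259.70994944] -71.59228354898158 94.19944633402035
[[-65.    4.6  93.4]
 [-53.    2.8  90.2]
 [-41.   -0.6  77.8]
 [-29.   -1.5  76.1]
 [-17.   -0.4  70.7]
 [ -5.   -0.1  65.5]
 [  7.   -0.5  51.5]
 [ 19.   -0.8  44.3]
 [ 31.    1.   22.4]
 [ 43.    0.5  20.3]
 [ 55.    0.9  23.7]
 [ 67.    1.8  23.9]
 [ 79.    1.8  24.9]
 [ 91.    1.9  26.6]]
pin est from tip-60: [ 482.86307582 -269.49649267] from back+113 [ 489.71870237 -271.72349575]
t 1.2 pos [172.6 574.7 231.3] open 0.997 F [ 0.5 -0.5 -0.3] T [-0.    0.03 -0.02]
 shift units [-17.96 -16.78   0.06] turn units [-0.   -0.    0.04]
```

Request:
apply_moves --steps '[[[-0.9,-1,0,0,0,0,1],[-0.9,-1,0,0,0,0,1],[-0.9,-1,0,0,0,0,1],[-0.9,-1,0,0,0,0,1],[-0.9,-1,0,0,0,0,1],[-0.9,-1,0,0,0,0,1],[-0.9,-1,0,0,0,0,1],[-0.9,-1,0,0,0,0,1]]]' --newtons 20

```text
time_s: 2.2
ee_pos: [266.2, 375.3, 231.0]
tool_rot: [0.452, 3.108, 0.001]
contact_force: [-0.1, 0.0, 0.6]
opening: 1.0
```

Request:
apply_moves --steps '[[[-0.65,-1,0,0,0,0,1],[-0.65,-1,0,0,0,0,1],[-0.65,-1,0,0,0,0,1],[-0.65,-1,0,0,0,0,1],[-0.65,-1,0,0,0,0,1],[-0.65,-1,0,0,0,0,1],[-0.65,-1,0,0,0,0,1],[-0.65,-1,0,0,0,0,1],[-0.65,-1,0,0,0,0,1],[-0.65,-1,0,0,0,0,1],[-0.65,-1,0,0,0,0,1],[-0.65,-1,0,0,0,0,1],[-0.65,-1,0,0,0,0,1],[-0.65,-1,0,0,0,0,1],[-0.65,-1,0,0,0,0,1],[-0.65,-1,0,0,0,0,1],[-0.65,-1,0,0,0,0,1],[-0.65,-1,0.5,0,0,0,1],[-0.65,-1,0.5,0,0,0,1],[-0.65,-1,0.5,0,0,0,1]]]'

```text
time_s: 4.7
ee_pos: [405.4, -98.3, 204.9]
tool_rot: [0.45, 3.095, 0.007]
contact_force: [0.5, 1.1, -0.6]
opening: 0.999
```

```bash
python3 -c "
from h import *
plan((456.5,-260.7,80),-18)"
```

```text
t 4.7 pos [405.4 -98.3 204.9] open 0.999 F [ 0.5  1.1 -0.6] T [0.02 0.02 0.01]
 shift units [-4.68 -7.1   6.26] turn units [0.05 0.09 0.18]
```

Request:
apply_moves --steps '[[[-0.6,-0.9,0.8,0,0,0.05,1],[-0.6,-0.9,0.8,0,0,0.05,1],[-0.6,-0.9,0.8,0,0,0.05,1],[-0.6,-0.9,0.8,0,0,0.05,1],[-0.6,-0.9,0.8,0,0,0,1],[-0.6,-0.9,0.8,0,0,0,1],[-0.5,-0.9,0.8,0,0,0,1],[-0.5,-0.8,0.6,0,0,0,1],[0,0,0,0,0,0,1]]]'

```text
time_s: 5.82
ee_pos: [452.6, -267.9, 77.5]
tool_rot: [0.498, 3.086, 0.007]
contact_force: [0.3, 0.0, 1.0]
opening: 0.999
```

```bash
python3 -c "
from h import *
plan((456.5,-260.7,7),-18)
p=bot.camera('scene');q=bot.camera('top')
a=p['color'][200:290,260:380];b=q['color'][190:280,320:440]
f=lambda a:cv2.resize(a,(400,300),interpolation=cv2.INTER_CUBIC)
cv2.imwrite('pics/g0.png',np.hstack([f(a),f(b)]))"
```

```text
t 5.83 pos [ 452.6 -267.9   77.5] open 0.999 F [0.3 0.  1. ] T [ 0.    0.02 -0.03]
 shift units [-0.02  0.38  3.53] turn units [ 0.05  0.1  -0.04]
```

View pics/g0.png

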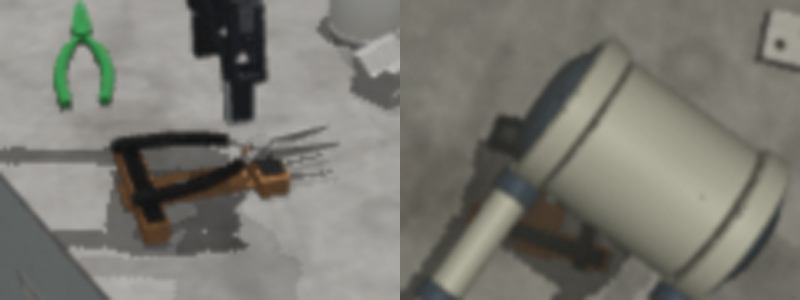

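The scene crop shows the gripper above the pliers, at about (238,60) in the left half. The arm hides the pliers from the top camera. I'll correct sideways and go down.

Request:
apply_moves --steps '[[[0,0.4,0.4,0.05,0.1,-0.04,1],[0,0,0.7,0,0,0,1],[0,0,0.7,0,0,0,1],[0,0,0.7,0,0,0,1],[0,0,0.6,0,0,0,1],[0,0,0,0,0,0,1]]]'

```text
time_s: 6.68
ee_pos: [456.1, -257.0, 13.1]
tool_rot: [0.486, 3.102, -0.001]
contact_force: [-0.1, 0.3, -0.4]
opening: 1.0
```

```bash
python3 -c "
from h import *
plan((456.5,-260.7,7),-18)"
```

```text
t 6.67 pos [ 456.1 -257.    13.1] open 1.0 F [-0.1  0.3 -0.4] T [ 0.    0.03 -0.04]
 shift units [-0.07 -0.17  0.31] turn units [-0.    0.01  0.02]
```

Request:
apply_moves --steps '[[[-0.07,-0.17,0.35,0,0,0,0.6],[0,0,0,0,0,0,0.6],[0,0,0,0,0,0,0.6]]]'

```text
time_s: 7.05
ee_pos: [457.0, -261.7, 6.6]
tool_rot: [0.486, 3.1, -0.002]
contact_force: [0.1, -0.4, -0.0]
opening: 0.8
```

Request:
apply_moves --steps '[[[0,0,0,0,0,0,0.5],[0,0,0,0,0,0,0.45],[0,0,0,0,0,0,0.42],[0,0,0,0,0,0,0.42]]]'

```text
time_s: 7.55
ee_pos: [457.2, -262.2, 7.6]
tool_rot: [0.486, 3.099, -0.004]
contact_force: [-0.1, -1.0, -0.8]
opening: 0.709
```

```bash
python3 -c "
from h import *
plan((456.5,-260.7,7),-18)"
```

```text
t 7.55 pos [ 457.2 -262.2    7.6] open 0.709 F [-0.1 -1.  -0.8] T [-0.13  0.01  0.04]
 shift units [0.06 0.06 0.03] turn units [-0.01  0.03  0.02]
```

Request:
apply_moves --steps '[[[0,0,0,0,0,0,0.38],[0,0,0,0,0,0,0.36],[0,0,0,0,0,0,0.36]]]'

```text
time_s: 7.92
ee_pos: [457.0, -262.2, 8.0]
tool_rot: [0.486, 3.1, -0.004]
contact_force: [-1.9, 0.1, 0.8]
opening: 0.684
```

```bash
python3 -c "
from h import *
plan((456.5,-260.7,7),-18)"
```

```text
t 7.92 pos [ 457.  -262.2    8. ] open 0.684 F [-1.9  0.1  0.8] T [-0.06  0.19  0.04]
 shift units [0.05 0.06 0.05] turn units [-0.01  0.03  0.02]
```

Request:
apply_moves --steps '[[[0,0,-0.3,0,0,0,0.35],[0,0,-0.5,0,0,0,0.35],[0,0,-0.7,0,0,0,0.35],[0,0,-0.7,0,0,0,0.35],[0,0,-0.7,0,0,0,0.35],[0,0,0,0,0,0,0.35]]]'

```text
time_s: 8.68
ee_pos: [457.6, -262.0, 70.7]
tool_rot: [0.486, 3.097, -0.004]
contact_force: [-0.2, 0.1, -1.9]
opening: 0.677
```

```bash
python3 -c "
from h import *
plan((515,90,60),0)
p=bot.camera('scene')
a=p['color'][200:290,260:380]
cv2.imwrite('pics/g1.png',cv2.resize(a,(640,480),interpolation=cv2.INTER_CUBIC))"
```

```text
t 8.68 pos [ 457.6 -262.    70.7] open 0.677 F [-0.2  0.1 -1.9] T [-0.03 -0.01  0.02]
 shift units [ 2.66 17.63  0.49] turn units [-0.02  0.05 -2.23]
```

View pics/g1.png

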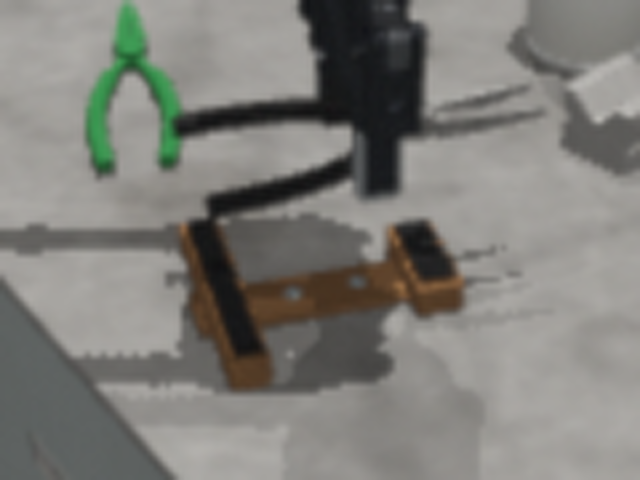

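The pliers hang level from the gripper: tips at about (530,100), grips at about (200,150), and the rest is empty. Now I'll carry them to a stand-off in front of the clip.

Request:
apply_moves --steps '[[[0,0.6,0,0,0,-0.2,0.35],[0,0.9,0,0,0,-0.25,0.35],[0,1,0,0,0,-0.25,0.35],[0,1,0,0,0,-0.25,0.35],[0,1,0,0,0,-0.25,0.35],[0,1,0,0,0,-0.25,0.35],[0,1,0,0,0,-0.25,0.35],[0,1,0,0,0,-0.25,0.35],[0,1,0,0,0,-0.25,0.35],[0,1,0,0,0,0,0.35],[0,1,0,0,0,0,0.35],[0,1,0,0,0,0,0.35],[0,1,0.1,0,0,0,0.35],[0,1,0.1,0,0,0,0.35],[0,1,0.1,0,0,0,0.35],[0,1,0.1,0,0,0,0.35],[0,0.7,0.1,0,0,0,0.35],[0,0.4,0.1,0,0,0,0.35],[0,0,0,0,0,0,0.35]]]'

```text
time_s: 11.1
ee_pos: [471.9, 100.4, 47.2]
tool_rot: [0.071, -3.128, -0.011]
contact_force: [0.3, 0.3, -0.7]
opening: 0.676
```

```bash
python3 - <<'E'
from h import *
t=np.load("top0.npz");p={k:t[k] for k in t.files}
def back(p,uv,z):
    R=cv2.Rodrigues(p["rvec"])[0];c=-R.T@p["tvec"].ravel();d=R.T@np.linalg.inv(p["K"])@np.array([*uv,1.]);return c+d*(z-c[2])/d[2]
for uv in((213.7,157.8),(256.7,157.8),(213.7,184),(256.7,183.3)): print(back(p,uv,8).round(1))
plan((480,90,48),0)
P=[bot.camera("top"),bot.camera("scene")]
np.savez("st.npz",W0=world(P[0]),W1=world(P[1]),c0=P[0]["color"],c1=P[1]["color"])
f=lambda a:cv2.resize(a,(400,500),interpolation=cv2.INTER_CUBIC)
cv2.imwrite("pics/s0.png",np.hstack([f(P[0]["color"][150:225,205:265]),f(P[1]["color"][140:200,275:323])]))
E
```

```text
[666.1 161.6   8. ]
[668.3  44.    8. ]
[594.1 158.7   8. ]
[598.3  41.8   8. ]
t 11.1 pos [471.9 100.4  47.2] open 0.676 F [ 0.3  0.3 -0.7] T [-0.01 -0.05  0.07]
 shift units [-0.38 -0.54 -0.05] turn units [ 0.05 -0.09  0.33]
```

View pics/s0.png

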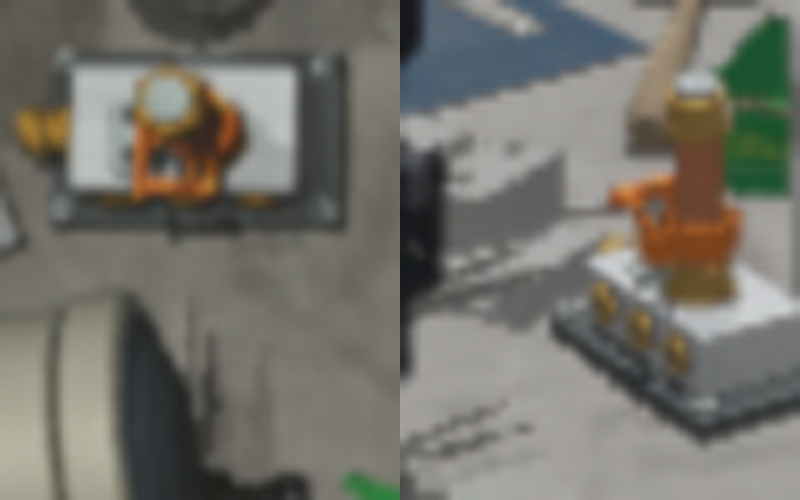

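The top view shows the clip frame at crop (135–235,130–195) and the nut's top at (168,98). The jaws are the thin lines at about (205,360). The scene view has the nut's top at (698,78) and the fixed-side arm at (640,190). I'll compute the pipe axis from both cameras and make an orthographic map of the orange points.

```bash
python3 - <<'E'
from h import *
t=np.load("top0.npz");s=np.load("scene0.npz");g=np.load("st.npz")
def back(p,uv,z):
    R=cv2.Rodrigues(p["rvec"])[0];c=-R.T@p["tvec"].ravel();d=R.T@np.linalg.inv(p["K"])@np.array([*uv,1.]);return c+d*(z-c[2])/d[2]
print("nut top",back(t,(230.2-.5+.0,164.2),129),"scene",back(s,(310.3,148.9),129))
S=8;im=np.full((70*S,80*S,3),255,np.uint8)   # x 575..645 up, y 130..50 to right
pix=lambda x,y:(int((130-y)*S),int((645-x)*S))
for n,W,c in(("top",g["W0"],g["c0"]),("scene",g["W1"],g["c1"])):
    c=c.astype(int);m=(c[...,2]-c[...,0]>70)&(c[...,2]>120)&(c[...,2]-c[...,1]>45)&(abs(W[...,0]-610)<40)&(abs(W[...,1]-92)<40)
    for X in W[m]:
        if X[2]<45: continue
        col=(0,0,255) if X[2]>90 else (0,160,0) if X[2]>76 else (255,0,0)
        (cv2.circle if n=="top" else cv2.circle)(im,pix(X[0],X[1]),9 if n=="top" else 5,col,-1 if n=="top" else 2)
    X=W[m];X=X[X[:,2]>45];print(n,len(X))
for a,b in(((599,92.7),(615,93.2)),):cv2.line(im,pix(*a),pix(*b),(0,0,0),2)
cv2.circle(im,pix(627,92.9),10*S,(0,0,0),1)
for x in range(580,645,10):cv2.putText(im,str(x),(2,pix(x,0)[1]),0,.4,0)
for y in range(60,130,10):cv2.putText(im,str(y),(pix(600,y)[0],555),0,.4,0)
cv2.imwrite("pics/map.png",im)
# jaws in the air near the station: points z 55..75, x 530..570
for n in("W0","W1"):
    X=g[n].reshape(-1,3);m=(X[:,2]>52)&(X[:,2]<80)&(X[:,0]>520)&(X[:,0]<580)&(abs(X[:,1]-100)<35);print(n,X[m].round(1).tolist())
E
```

```text
nut top [628.95041839  91.86273479 129.        ] scene [629.40013914  93.08718909 129.        ]
top 50
scene 62
W0 [[558.9, 95.4, 69.3], [558.9, 92.8, 69.6], [556.7, 96.1, 65.4], [556.6, 93.3, 66.6], [553.9, 95.6, 67.5], [554.6, 94.2, 61.4], [551.0, 94.8, 70.8], [551.3, 92.8, 68.1], [548.5, 94.8, 70.5], [548.7, 92.7, 68.2], [546.0, 97.6, 69.0], [545.9, 94.8, 70.1], [546.4, 93.2, 64.9], [543.3, 97.4, 69.5], [543.6, 95.2, 67.5], [544.0, 93.5, 63.3], [540.5, 96.7, 72.4], [540.9, 94.9, 68.7], [541.1, 92.7, 66.6], [538.2, 97.3, 69.0], [538.5, 92.5, 67.3], [535.6, 97.1, 69.4], [535.6, 94.5, 69.7], [535.8, 92.2, 68.2], [532.6, 93.2, 75.7], [533.2, 92.1, 68.3], [530.6, 94.5, 68.7], [530.7, 92.1, 67.7], [528.1, 92.0, 67.7], [525.7, 92.3, 65.8], [523.4, 93.0, 61.8]]
W1 [[556.7, 116.5, 67.6], [562.4, 120.5, 64.7], [542.6, 117.7, 67.3], [545.7, 116.8, 66.8], [549.2, 116.4, 66.0], [552.0, 114.8, 66.0], [555.4, 114.4, 65.2], [559.1, 114.4, 64.3], [529.4, 113.2, 68.9], [531.7, 110.6, 69.3], [537.3, 114.8, 66.2], [538.1, 109.1, 68.2], [542.8, 111.3, 66.1], [545.9, 110.3, 65.7], [550.1, 111.5, 64.1], [525.2, 105.1, 69.6], [531.4, 110.6, 65.8], [533.8, 108.1, 66.1], [537.7, 108.9, 64.8], [543.2, 112.6, 61.9], [542.0, 96.0, 68.7], [545.5, 95.8, 67.8], [548.5, 94.6, 67.5], [548.8, 88.4, 69.8], [554.8, 92.8, 66.6], [558.4, 92.9, 65.6], [522.4, 107.3, 65.9], [526.6, 108.5, 64.3], [523.6, 95.2, 70.3], [527.6, 96.1, 68.9], [529.3, 92.4, 69.9], [533.2, 93.2, 68.6], [536.5, 92.7, 67.9], [540.3, 93.1, 66.7], [542.0, 89.4, 67.7], [551.0, 99.9, 61.3], [551.7, 94.3, 63.2], [553.4, 90.5, 64.3], [521.8, 92.0, 68.5], [524.6, 90.4, 68.4], [529.0, 92.4, 66.5], [531.2, 89.6, 67.0], [535.8, 91.6, 65.0], [538.3, 89.6, 65.1], [543.5, 92.7, 62.5], [520.4, 89.7, 66.3], [524.3, 90.4, 65.0], [528.1, 90.9, 63.7], [533.0, 93.6, 61.4], [535.3, 91.0, 61.8], [520.6, 90.4, 62.4], [524.0, 90.3, 61.6]]
```

View pics/map.png

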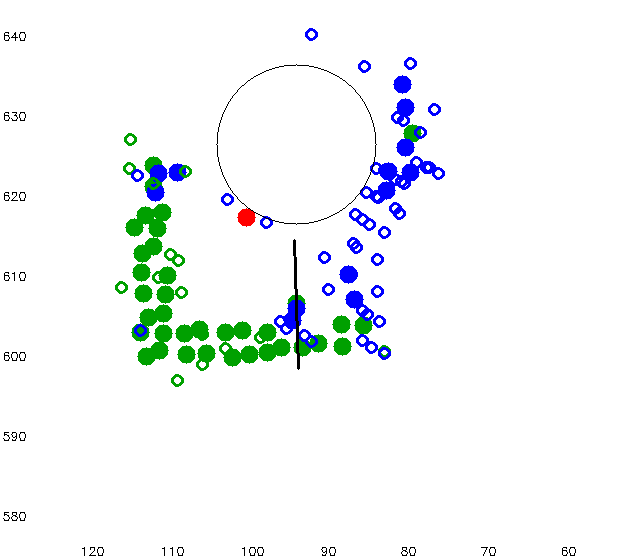

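Request:
apply_moves --steps '[[[0,-0.35,0,0,0,0.08,0.35],[0,-0.35,0,0,0,0,0.35],[0,0,0,0,0,0,0.35]]]'

```text
time_s: 11.58
ee_pos: [473.1, 83.2, 47.7]
tool_rot: [0.047, -3.129, -0.01]
contact_force: [0.8, -0.6, -2.0]
opening: 0.679
```

```bash
python3 -c "
from h import *
plan((474.4,86,48),2);plan((524.4,87.8,48),2)"
```

```text
t 11.57 pos [473.1  83.2  47.7] open 0.679 F [ 0.8 -0.6 -2. ] T [-0.02  0.01 -0.01]
 shift units [-0.07  0.14 -0.02] turn units [ 0.05 -0.09 -0.03]
t 11.57 pos [473.1  83.2  47.7] open 0.679 F [ 0.8 -0.6 -2. ] T [-0.02  0.01 -0.01]
 shift units [-2.57  0.16 -0.05] turn units [ 0.05 -0.09 -0.03]
```

Request:
apply_moves --steps '[[[0,0.13,0,0.05,-0.09,0,0.35],[-0.4,0,0,0,0,0,0.35],[-0.4,0,0,0,0,0,0.35],[-0.4,0,0,0,0,0,0.35],[-0.3,0,0,0,0,0,0.35],[0,0,0,0,0,0,0.35]]]'

```text
time_s: 12.32
ee_pos: [505.7, 87.0, 47.8]
tool_rot: [-0.047, 3.139, -0.001]
contact_force: [-0.4, 0.2, -2.0]
opening: 0.679
```

```bash
python3 - <<'E'
from h import *
plan((524.4,87.8,48),2)
P=[bot.camera("top"),bot.camera("scene")]
f=lambda a:cv2.resize(a,(400,500),interpolation=cv2.INTER_CUBIC)
cv2.imwrite("pics/s1.png",np.hstack([f(P[0]["color"][160:210,212:252]),f(P[1]["color"][145:195,280:320])]))
for q in P:
    X=world(q).reshape(-1,3);m=(X[:,2]>58)&(X[:,2]<80)&(X[:,0]>570)&(X[:,0]<600)&(abs(X[:,1]-92)<30);print(X[m].round(0).astype(int).tolist())
E
```

```text
t 12.32 pos [505.7  87.   47.8] open 0.679 F [-0.4  0.2 -2. ] T [ 0.    0.02 -0.02]
 shift units [-0.94  0.01 -0.01] turn units [-0.    0.01 -0.04]
[[600, 93, 76], [593, 81, 71], [593, 78, 72], [591, 81, 67], [588, 81, 71], [588, 78, 69], [585, 80, 74], [585, 78, 70], [582, 80, 73], [582, 78, 71], [579, 82, 75], [580, 80, 73], [581, 79, 64], [577, 83, 72], [577, 80, 73], [577, 78, 69], [574, 82, 72], [575, 80, 71], [575, 78, 67], [572, 80, 74], [573, 79, 64]]
[[599, 111, 77], [600, 93, 80], [586, 103, 69], [588, 99, 70], [595, 105, 66], [600, 93, 69], [573, 99, 70], [576, 97, 70], [580, 99, 68], [585, 101, 66], [591, 105, 63], [571, 96, 68], [575, 95, 68], [581, 101, 64], [587, 77, 71], [593, 81, 68], [596, 80, 68], [574, 102, 62], [573, 85, 68], [571, 75, 73], [577, 80, 69], [579, 76, 70], [583, 77, 69], [587, 78, 67], [592, 80, 66], [594, 78, 66], [572, 78, 68], [576, 77, 67], [580, 79, 65], [582, 76, 66], [571, 77, 65], [575, 77, 64]]
```

View pics/s1.png

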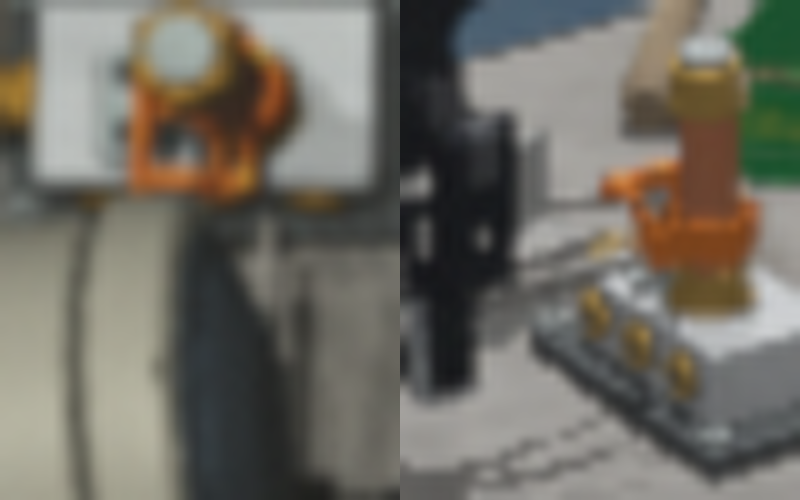

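The right jaw tip is near (596,79) mm and the left jaw near (596,104). The lug outer sides are at about y=83.5 and 95, so the jaws straddle them. I'll shift 1.5 mm to -y and go in.

Request:
apply_moves --steps '[[[0,-0.08,0,0,0,-0.03,0.36],[-0.25,0,0,0,0,0,0.36],[-0.25,0,0,0,0,0,0.36],[-0.2,0,0,0,0,0,0.36],[-0.15,0,0,0,0,0,0.36],[0,0,0,0,0,0,0.36]]]'

```text
time_s: 13.18
ee_pos: [523.3, 85.8, 47.8]
tool_rot: [-0.054, 3.139, -0.001]
contact_force: [-0.2, 0.0, -1.4]
opening: 0.682
```

```bash
python3 -c "
from h import *
plan((524.0,87.8,47.5),2)"
```

```text
t 13.18 pos [523.3  85.8  47.8] open 0.682 F [-0.2  0.  -1.4] T [-0.03 -0.05  0.03]
 shift units [-0.04  0.1   0.02] turn units [-0.    0.01 -0.  ]
```

Request:
apply_moves --steps '[[[0,0.12,0,0,0,0,0.34],[0,0,0,0,0,0,0.31],[0,0,0,0,0,0,0.28],[0,0,0,0,0,0,0.28]]]' --newtons 30

```text
time_s: 13.68
ee_pos: [522.7, 87.7, 47.6]
tool_rot: [-0.053, 3.14, -0.003]
contact_force: [-0.4, -1.5, -1.4]
opening: 0.646
```

```bash
python3 -c "
from h import *
plan((523.5,88.8,47.5),2)"
```

```text
t 13.68 pos [522.7  87.7  47.6] open 0.646 F [-0.4 -1.5 -1.4] T [-0.25  0.06 -0.1 ]
 shift units [-0.04  0.06  0.  ] turn units [-0.01  0.01 -0.01]
```

Request:
apply_moves --steps '[[[0,0,0,0,0,0,0.26],[0,0,0,0,0,0,0.24],[0,0,0,0,0,0,0.24]]]'

```text
time_s: 14.05
ee_pos: [522.3, 87.1, 47.3]
tool_rot: [0.052, -3.141, 0.004]
contact_force: [-0.5, -2.5, -1.0]
opening: 0.624
```

```bash
python3 -c "
from h import *
plan((523.5,88.8,47.5),2)"
```

```text
t 14.05 pos [522.3  87.1  47.3] open 0.624 F [-0.5 -2.5 -1. ] T [-0.33  0.16 -0.13]
 shift units [-0.06  0.08 -0.01] turn units [-0.02 -0.   -0.01]
```

Request:
apply_moves --steps '[[[-0.08,0.06,0,0,0,0,0.22],[0,0.02,0,0,0,0,0.2],[0,0.02,0,0,0,0,0.2]]]'

```text
time_s: 14.42
ee_pos: [523.8, 88.2, 47.1]
tool_rot: [0.05, -3.14, 0.007]
contact_force: [-1.0, -4.4, -1.2]
opening: 0.606
```

```bash
python3 -c "
from h import *
plan((523.5,88.8,47.5),2)"
```

```text
t 14.43 pos [523.8  88.2  47.1] open 0.606 F [-1.  -4.4 -1.2] T [-0.61  0.24 -0.35]
 shift units [ 0.01  0.03 -0.02] turn units [-0.03 -0.01 -0.02]
```

Request:
apply_moves --steps '[[[-0.02,0.02,0,0,0,0,0.18],[0,0.02,0,0,0,0,0.17],[0,0.02,0,0,0,0,0.17]]]'

```text
time_s: 14.8
ee_pos: [523.4, 88.6, 46.6]
tool_rot: [0.049, -3.138, 0.01]
contact_force: [-1.2, -4.3, -1.6]
opening: 0.587
```

```bash
python3 -c "
from h import *
plan((523.5,88.8,47.5),2)"
```

```text
t 14.8 pos [523.4  88.6  46.6] open 0.587 F [-1.2 -4.3 -1.6] T [-0.76  0.14 -0.44]
 shift units [-0.01  0.01 -0.05] turn units [-0.04 -0.02 -0.03]
```

Request:
apply_moves --steps '[[[0,0,-0.02,0,0,0,0.15],[0,0.01,0,0,0,0,0.14],[0,0.01,0,0,0,0,0.14]]]' --newtons 34

```text
time_s: 15.18
ee_pos: [523.1, 88.6, 46.9]
tool_rot: [0.048, -3.137, 0.011]
contact_force: [-2.5, -5.7, -0.3]
opening: 0.576
```

```bash
python3 -c "
from h import *
plan((523.5,88.8,47.5),2)"
```

```text
t 15.18 pos [523.1  88.6  46.9] open 0.576 F [-2.5 -5.7 -0.3] T [-0.77  0.21 -0.34]
 shift units [-0.02  0.01 -0.03] turn units [-0.05 -0.03 -0.03]
```

Request:
apply_moves --steps '[[[0,0.01,-0.02,0,0,0,0.12],[0,0.01,0,0,0,0,0.11],[0,0,0,0,0,0,0.11]]]'

```text
time_s: 15.55
ee_pos: [523.1, 89.9, 47.3]
tool_rot: [0.049, -3.137, 0.009]
contact_force: [-2.0, -3.0, -1.5]
opening: 0.557
```

```bash
python3 - <<'E'
from h import *
plan((523.5,88.8,47.5),2)
P=[bot.camera("top"),bot.camera("scene")]
S=np.load("st.npz")
f=lambda a:cv2.resize(a,(400,500),interpolation=cv2.INTER_CUBIC)
cv2.imwrite("pics/s2.png",np.hstack([f(P[0]["color"][155:205,212:252]),f(P[1]["color"][145:195,280:320])]))
E
```

```text
t 15.55 pos [523.1  89.9  47.3] open 0.557 F [-2.  -3.  -1.5] T [-0.51  0.29 -0.29]
 shift units [-0.02 -0.06 -0.01] turn units [-0.04 -0.03 -0.02]
```

View pics/s2.png

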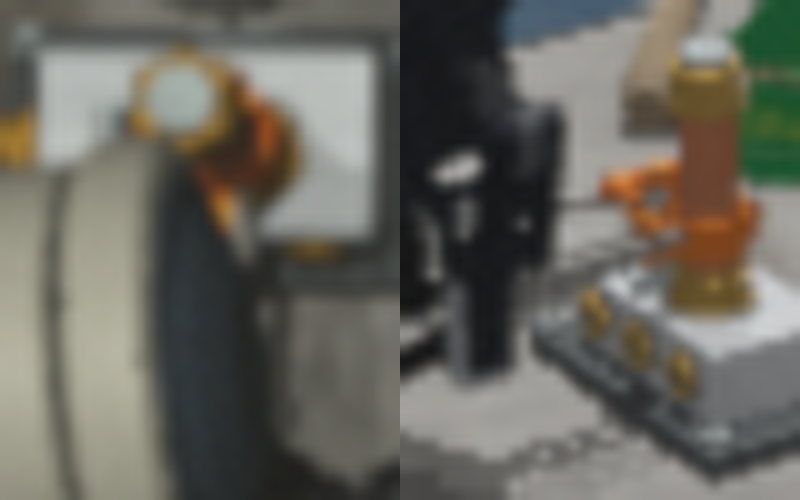

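The scene shows both jaws at the lugs, at about (650,240), and the frame looks closed. The force dropped from -5.7 to -3 N with an opening of about 47 mm, so it may be clicking. I'll squeeze slightly more under the force cap.

Request:
apply_moves --steps '[[[0,0,0,0,0,0,0.09],[0,0,0,0,0,0,0.08],[0,0,0,0,0,0,0.08]]]'

```text
time_s: 16.02
ee_pos: [523.0, 89.8, 47.2]
tool_rot: [0.049, -3.137, 0.009]
contact_force: [-2.3, -3.3, -0.8]
opening: 0.545
```

```bash
python3 -c "
from h import *
plan((523.5,88.8,47.5),2)"
```

```text
t 16.02 pos [523.   89.8  47.2] open 0.545 F [-2.3 -3.3 -0.8] T [-0.47  0.3  -0.24]
 shift units [-0.02 -0.05 -0.02] turn units [-0.04 -0.03 -0.03]
```

Request:
apply_moves --steps '[[[0,0,0,0,0,0,0.06],[0,0,0,0,0,0,0.04],[0,0,0,0,0,0,0.04]]]'

```text
time_s: 16.4
ee_pos: [522.9, 89.8, 47.2]
tool_rot: [0.049, -3.137, 0.009]
contact_force: [-2.7, -2.7, -0.3]
opening: 0.539
```

```bash
python3 -c "
from h import *
plan((523.5,88.8,47.5),2)
p=bot.camera('scene');W=world(p);c=p['color'].astype(int)
m=(c[...,2]-c[...,0]>70)&(c[...,2]-c[...,1]>45)&(abs(W[...,0]-605)<14)&(abs(W[...,1]-86)<7)&(W[...,2]>55);print(W[m].round(0).astype(int).tolist())"
```

```text
t 16.4 pos [522.9  89.8  47.2] open 0.539 F [-2.7 -2.7 -0.3] T [-0.39  0.34 -0.31]
 shift units [-0.03 -0.05 -0.02] turn units [-0.04 -0.03 -0.03]
[[618, 92, 72], [608, 87, 73], [612, 87, 72], [617, 89, 70], [617, 84, 72], [618, 85, 67], [618, 79, 70], [617, 91, 62], [619, 87, 63], [616, 88, 60], [616, 83, 61]]
```

Request:
apply_moves --steps '[[[0,0,0,0,0,0,0.04],[0,0,0,0,0,0,0.02],[0,0,0,0,0,0,0.02]]]' --newtons 38

```text
time_s: 16.82
ee_pos: [522.9, 89.8, 47.2]
tool_rot: [0.049, -3.137, 0.009]
contact_force: [-2.9, -4.0, -1.9]
opening: 0.532
```

```bash
python3 -c "
from h import *
plan((523.5,88.8,47.5),2)"
```

```text
t 16.82 pos [522.9  89.8  47.2] open 0.532 F [-2.9 -4.  -1.9] T [-0.47  0.36 -0.36]
 shift units [-0.03 -0.05 -0.02] turn units [-0.04 -0.03 -0.03]
```

It has stalled with the lugs shut, so I'm easing off and opening.

Request:
apply_moves --steps '[[[0,0,0,0,0,0,0.12],[0,0,0,0,0,0,0.22],[0,0,0,0,0,0,0.3],[0,0,0,0,0,0,0.35],[0,0,0,0,0,0,0.35]]]' --newtons 20

```text
time_s: 17.45
ee_pos: [524.3, 91.7, 48.2]
tool_rot: [0.052, -3.141, 0.004]
contact_force: [0.7, -0.8, -1.5]
opening: 0.672
```

```bash
python3 -c "
from h import *
plan((472,86,50),2)"
```

```text
t 17.45 pos [524.3  91.7  48.2] open 0.672 F [ 0.7 -0.8 -1.5] T [-0.01  0.01  0.07]
 shift units [ 2.62 -0.2  -0.09] turn units [-0.02 -0.   -0.01]
```

Request:
apply_moves --steps '[[[0,-0.08,0,0,0,0,0.35],[0.5,0,0,0,0,0,0.35],[0.8,0,0,0,0,0,0.35],[0.8,0,0,0,0,0,0.35],[0.6,0,0,0,0,0,0.35],[0,-1,0,0,0,0,0.35],[0,-1,0,0,0,0,0.35],[0,-1,0,0,0,0,0.35],[0,-0.5,0,0,0,0,0.35],[0,0,0,0,0,0,0.35]]]'

```text
time_s: 18.7
ee_pos: [467.5, 16.9, 48.4]
tool_rot: [-0.054, 3.141, -0.002]
contact_force: [0.4, 0.3, -1.4]
opening: 0.675
```

```bash
python3 - <<'E'
from h import *
plan((457,-262,70),-18)
P=[bot.camera("top"),bot.camera("scene")];g=np.load("st.npz")
for n,W,c in(("top0",g["W0"],g["c0"]),("top1",world(P[0]),P[0]["color"]),("sc0",g["W1"],g["c1"]),("sc1",world(P[1]),P[1]["color"])):
    c=c.astype(int);m=(c[...,2]-c[...,0]>70)&(c[...,2]>120)&(c[...,2]-c[...,1]>45)&(abs(W[...,0]-605)<10)&(abs(W[...,1]-86)<12)&(W[...,2]>45)
    print(n,sorted(W[m].round(0).astype(int).tolist()))
f=lambda a:cv2.resize(a,(300,300),interpolation=cv2.INTER_CUBIC)
cr=lambda t,s:np.hstack([f(t[158:188,222:252]),f(s[150:180,295:325])])
cv2.imwrite("pics/s3.png",np.vstack([cr(g["c0"],g["c1"]),cr(P[0]["color"],P[1]["color"])]))
E
```

```text
t 18.7 pos [467.5  16.9  48.4] open 0.675 F [ 0.4  0.3 -1.4] T [-0.03 -0.01 -0.03]
 shift units [  1.   -13.92  -1.06] turn units [-0.01  0.    2.49]
top0 [[601, 97, 84], [602, 87, 80], [602, 90, 77], [602, 92, 81], [602, 95, 80], [603, 97, 85], [604, 85, 81], [604, 87, 79], [605, 93, 75], [606, 93, 64], [607, 93, 78], [608, 86, 75], [611, 86, 72]]
top1 [[602, 90, 79], [602, 93, 78], [602, 95, 78], [602, 98, 78], [603, 96, 85], [605, 91, 72], [606, 95, 68], [607, 91, 75], [608, 94, 75], [610, 91, 76], [610, 94, 75]]
sc0 [[601, 82, 69], [601, 82, 77], [602, 84, 65], [602, 85, 72], [602, 91, 69], [603, 92, 72], [603, 97, 81], [604, 94, 64], [605, 83, 65], [605, 95, 74], [606, 84, 67], [606, 85, 71], [609, 83, 64], [609, 89, 72], [611, 86, 69], [613, 83, 70], [613, 89, 71], [614, 85, 65], [615, 86, 72]]
sc1 [[599, 86, 76], [600, 87, 68], [600, 93, 80], [601, 89, 70], [601, 95, 82], [602, 97, 74], [604, 88, 63], [604, 94, 75], [605, 89, 66], [605, 90, 72], [606, 85, 71], [606, 92, 68], [608, 88, 72], [611, 87, 68], [614, 91, 70], [615, 87, 61]]
```

View pics/s3.png

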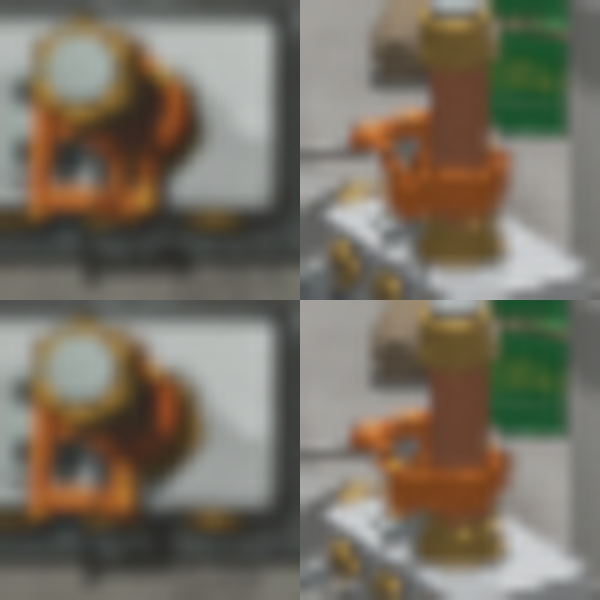

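Comparing before (upper) and after (lower): the strap lug moved from y≈84 to ≈89 mm, and the frame at about (90,490) is closed with the jaws away, so the clip is latched. Now back to the rest.

Request:
apply_moves --steps '[[[0,-0.7,-0.3,0,0,0.2,0.35],[0,-1,-0.4,0,0,0.25,0.35],[0,-1,-0.3,0,0,0.25,0.35],[0,-1,0,0,0,0.25,0.35],[0,-1,0,0,0,0.25,0.35],[0,-1,0,0,0,0.25,0.35],[0,-1,0,0,0,0.25,0.35],[0,-1,0,0,0,0.25,0.35],[0,-1,0,0,0,0.25,0.35],[0,-1,0,0,0,0.2,0.35],[0,-1,0,0,0,0,0.35],[0,-1,0,0,0,0,0.35],[0,-0.7,0,0,0,0,0.35],[0,-0.4,0,0,0,0,0.35],[0,0,0,0,0,0,0.35]]]'

```text
time_s: 20.68
ee_pos: [423.6, -245.1, 75.9]
tool_rot: [0.498, 3.096, -0.007]
contact_force: [0.1, -0.8, -1.0]
opening: 0.671
```

```bash
python3 -c "
from h import *
plan((457,-262.2,70),-18.2)"
```

```text
t 20.68 pos [ 423.6 -245.1   75.9] open 0.671 F [ 0.1 -0.8 -1. ] T [ 0.01 -0.04 -0.01]
 shift units [-1.85 -0.29  0.31] turn units [-0.03  0.04 -0.01]
```

Request:
apply_moves --steps '[[[-0.7,-0.14,0.1,-0.03,0.04,0,0.35],[-0.7,-0.14,0.1,0,0,0,0.35],[-0.4,0,0.1,0,0,0,0.35],[0,0,0,0,0,0,0.35]]]'

```text
time_s: 21.18
ee_pos: [457.6, -260.0, 69.9]
tool_rot: [0.496, 3.102, 0.003]
contact_force: [1.0, 0.4, -1.4]
opening: 0.677
```

```bash
python3 -c "
from h import *
plan((457,-262.2,9),-18.2)"
```

```text
t 21.18 pos [ 457.6 -260.    69.9] open 0.677 F [ 1.   0.4 -1.4] T [0.03 0.01 0.02]
 shift units [-0.01 -0.12  3.04] turn units [0.01 0.   0.  ]
```

Request:
apply_moves --steps '[[[0,-0.1,0.5,0,0,0,0.35],[0,0,0.8,0,0,0,0.35],[0,0,0.7,0,0,0,0.35],[0,0,0.5,0,0,0,0.35],[0,0,0.15,0,0,0,0.35],[0,0,0,0,0,0,0.35]]]'

```text
time_s: 21.92
ee_pos: [455.4, -260.6, 11.7]
tool_rot: [-0.496, -3.1, -0.005]
contact_force: [0.3, 0.1, -0.3]
opening: 0.673
```

```bash
python3 -c "
from h import *
plan((457,-262.2,8.5),-18.2)"
```

```text
t 21.93 pos [ 455.4 -260.6   11.7] open 0.673 F [ 0.3  0.1 -0.3] T [ 0.03 -0.01 -0.  ]
 shift units [-0.1  -0.05  0.16] turn units [ 0.02 -0.02  0.  ]
```

Request:
apply_moves --steps '[[[-0.1,-0.05,0.1,0,0,0,0.35],[0,0,0.08,0,0,0,0.35],[0,0,0,0,0,0,0.35]]]'

```text
time_s: 22.3
ee_pos: [457.8, -262.9, 9.2]
tool_rot: [-0.496, -3.102, -0.004]
contact_force: [-1.2, 0.1, -2.3]
opening: 0.674
```

```bash
python3 -c "
from h import *
plan((457,-262.2,8),-18.2)"
```

```text
t 22.3 pos [ 457.8 -262.9    9.2] open 0.674 F [-1.2  0.1 -2.3] T [-0.03  0.03  0.02]
 shift units [0.05 0.02 0.06] turn units [ 0.02 -0.    0.  ]
```

Still hanging. I'll go 1–2 mm lower, then release slowly.

Request:
apply_moves --steps '[[[0,0,0.07,0,0,0,0.35],[0,0,0.03,0,0,0,0.35],[0,0,0,0,0,0,0.35]]]'

```text
time_s: 22.68
ee_pos: [458.2, -263.1, 8.3]
tool_rot: [0.496, 3.101, 0.003]
contact_force: [-0.3, 0.5, -0.9]
opening: 0.679
```

```bash
python3 -c "
from h import *
plan((457,-262.2,8),-18.2)"
```

```text
t 22.68 pos [ 458.2 -263.1    8.3] open 0.679 F [-0.3  0.5 -0.9] T [ 0.01  0.01 -0.03]
 shift units [0.07 0.02 0.02] turn units [0.01 0.01 0.  ]
```

Request:
apply_moves --steps '[[[0,0,0,0,0,0,0.4],[0,0,0,0,0,0,0.45],[0,0,0,0,0,0,0.6],[0,0,0,0,0,0,0.8],[0,0,0,0,0,0,1],[0,0,0,0,0,0,1],[0,0,-0.3,0,0,0,1],[0,0,-0.8,0,0,0,1],[0,0,-1,0,0,0,1],[0,0,-1,0,0,0,1],[0,0,-1,0,0,0,1],[0.9,0.9,-1,0,0,0,1],[0.9,1,-1,0,0,0,1],[0.5,1,-0.8,0,0,0,1],[0,1,0,0,0,0,1],[0,1,0,0,0,0,1],[0,1,0,0,0,0,1],[0,1,0,0,0,0,1],[0,1,0,0,0,0,1],[0,0,0,0,0,0,1]]]'

```text
time_s: 25.18
ee_pos: [465.8, -95.3, 170.6]
tool_rot: [0.494, 3.08, -0.006]
contact_force: [-0.1, -1.6, -0.6]
opening: 0.998
```

```bash
python3 - <<'E'
from h import *
plan((457,-262,70),-18)
P=[bot.camera("top"),bot.camera("scene")];t=np.load("top0.npz")
for n,W in(("before",t["W"]),("after",world(P[0]))):
    X=W[204:274,338:392].reshape(-1,3);m=(X[:,2]>25)&(X[:,2]<42);print(n,m.sum(),X[m].mean(0).round(1),X[m].min(0).round(),X[m].max(0).round())
f=lambda a:cv2.resize(a,(390,300),interpolation=cv2.INTER_CUBIC)
c=lambda a,b:np.hstack([f(a[200:260,325:403]),f(b[225:285,280:358])])
cv2.imwrite("pics/e0.png",np.vstack([c(t["color"],np.load("scene0.npz")["color"]),c(P[0]["color"],P[1]["color"])]))
for k in("flanged_bush","ring_spacer","vee_block","screw","pen","small_insert"):
    for d in bot.spot_in(P[0],k)[:1]: print(k,np.round(d["position"]))
W=world(P[1]);c=P[1]["color"].astype(int);m=(c[...,2]-c[...,0]>70)&(c[...,2]>120)&(c[...,2]-c[...,1]>45)&(abs(W[...,0]-605)<10)&(abs(W[...,1]-86)<12)&(W[...,2]>45)&(W[...,2]<76);print(W[m].round(0).astype(int).tolist())
E
```

```text
t 25.18 pos [465.8 -95.3 170.6] open 0.998 F [-0.1 -1.6 -0.6] T [ 0.04 -0.01  0.02]
 shift units [-2.07 -8.05  5.08] turn units [-0.    0.17 -0.03]
before 470 [ 450.1 -259.7   30.9] [ 370. -298.   25.] [ 544. -192.   38.]
after 478 [ 450.7 -260.4   30.7] [ 373. -301.   25.] [ 544. -192.   39.]
flanged_bush [ 618. -352.   27.]
ring_spacer [ 664. -409.   14.]
vee_block [ 641. -228.   29.]
screw [511. 212.  10.]
pen [401. 236.  17.]
small_insert [ 492. -496.   26.]
[[601, 95, 75], [599, 86, 76], [603, 86, 74], [609, 90, 71], [614, 91, 70], [600, 88, 71], [604, 87, 70], [607, 87, 70], [613, 89, 67], [603, 92, 65]]
```

View pics/e0.png

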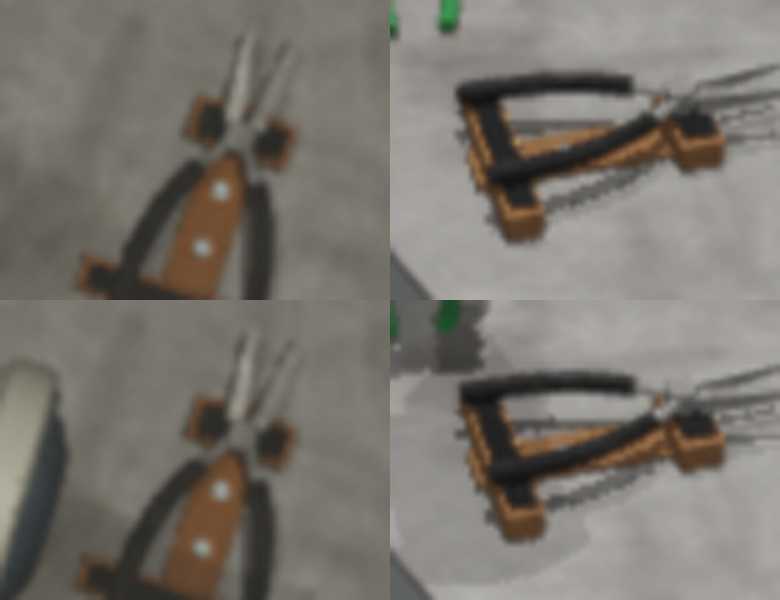

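The before (upper) and after (lower) views match: the pliers lie flat on the rest with the pin at about (240,435), and the bystanders have not moved. The clip is still shut, and the gripper is clear of everything.

```bash
python3 -c "
from station import bot
print(bot.finish_job())"
```

```text
the job is handed in; nothing more can be done
None
```

The clip is shut, the pliers are back flat on their rest, and I handed the job in at about 25 s of the 54 s allowed. No verdict was reported.

**What I did:** I took the black pliers by both grips and brought the jaws astride the lugs. I squeezed in small steps with the grip capped at 30, 34 and finally 38 N. Then I opened the jaws, backed out and laid the pliers down.

**Last checks:**
- **Clip:** with the jaws away, the strap lug stayed about 5 mm nearer shut (y about 84 to 88–89 mm), and it was still there in the last picture.
- **Pliers:** their position on the rest is within about 1 mm of the start, and they lie at the same height.
- **Bystanders:** the five I could compare with the first pictures are within about 5 mm of their first readings, which is about the reading error. The screw was not detected at the start, so I have no earlier reading for it; the pliers' path stayed well away from it.
- **Robot:** the gripper was open and clear of everything.

**Not confirmed:**
- **Click:** I could not read the click or the catch directly. I inferred it from a drop in side force (5.7 to 3.0 N), the stall with the lugs together, and the clip staying shut.
- **Squeeze past the click:** that drop came under the 34 N cap. I kept squeezing for about 1.3 s more to be sure, up to 38 N, rather than easing off at once. I estimate about 11–12 N on a lug, under the 18 N limit.
- **Fixed lug:** contact on it was not measured separately. The measured opening and the stall suggest it was touched.

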